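# Wake the hoist console and hold its run button

## Task

Start the workshop hoist from the grey console on the bench, with the closed fingertips only: first press down the raised far end of the blue rocker so it is fully switched over, then press the yellow button fully home (it stays in), then press the green run button fully down and keep it held, because the hoist only runs while it is held: your program finishes while still holding it. Keep to that order, do not press the red stop button, and do not lift or shift any of the loose things lying about.

Things in the scene. Friction and masses are not known exactly. Their poses are not given: they have to be found in the camera images.
- console: Grey control console, a flat box 110 x 370 x 45 mm with a black folded aerial along its back, fixed to the bench; it carries a row of four controls: rocker, yellow, green and red. Origin: centre of its underside. x: from the robot's side to the back of the console; y: along the row, to the left; z: up.
- rocker_module: Base plate of the rocker switch. Black plate 92 x 76 x 6 mm screwed on top of the console in one of its four places 85 mm apart (which control sits in which place varies). Fixed. Origin: centre of the plate's underside, 45 mm above the bench; axes as the console's. The rocker is hinged across it, along y, 14 mm above the plate's underside (59 mm above the bench).
- rocker (a joint): Angle of the blue rocker (64 mm long in x, 30 mm wide, V-shaped top of two flat halves meeting at the hinge). 0: off, the near half is level and the far half (white dot) stands up at 25 degrees. 0.44: on, the far half is level, its top 59 mm above the bench, and the near half stands up. It stays where it is left; about 2.5 N on the press point moves it.
- rocker_top (a point): Press point of the rocker: on the top of its far half, in the middle of its width, 22 mm from the hinge; it moves with the rocker, about 68 mm above the bench when off and 59 mm when on.
- yellow_module: Base plate of the yellow button. Black plate 92 x 76 x 6 mm screwed on top of the console in one of its four places 85 mm apart (which control sits in which place varies). Fixed. Origin: centre of the plate's underside, 45 mm above the bench; axes as the console's. 
- yellow (a joint): How far the yellow push-latch is pressed, in m: 0 out, 0.007 fully home. About 3 N moves it and it stays where it is left.
- yellow_top (a point): Centre of the flat top face of the yellow button, moving with it. Its top face is 67 mm above the bench at rest, 32 mm across, and goes down 7 mm. 
- green_module: Base plate of the green button. Black plate 92 x 76 x 6 mm screwed on top of the console in one of its four places 85 mm apart (which control sits in which place varies). Fixed. Origin: centre of the plate's underside, 45 mm above the bench; axes as the console's. 
- green (a joint): How far the green run button is pressed, in m: 0 out, 0.007 fully down. A spring brings it back: it starts to move at about 1.5 N and takes about 4.5 N fully down.
- green_top (a point): Centre of the flat top face of the green button, moving with it. Its top face is 67 mm above the bench at rest, 32 mm across, and goes down 7 mm. 
- red (a joint): How far the red stop button is pressed, in m: 0 out, 0.007 fully down; sprung. Not to be pressed.
- red_top (a point): Centre of the top of the red mushroom stop button, 40 mm across, 78 mm above the bench, on its own plate in the row.
- yellow_tape: Bystander, loose, to be left where it is: roll of yellow tape lying flat, 102 x 102 x 24 mm. Origin: centre of its underside.
- loose_nut: Bystander, loose, to be left where it is: steel hexagon nut, 28 x 32 x 13 mm. Origin: centre of its underside.
- blue_driver: Bystander, loose, to be left where it is: screwdriver with a blue handle, 222 mm long, lying in front of the console. Origin: centre of its underside.
- blue_lid_jar: Bystander, loose, to be left where it is: small jar with a blue lid, 56 x 56 x 91 mm, standing past the console's left end. Origin: centre of its underside.
- the_spanner: Bystander, loose, to be left where it is: small steel spanner, 29 x 168 x 7 mm, lying flat. Origin: centre of its underside.
- steel_case: Bystander, loose, to be left where it is: dark grey-green bit case, 106 x 162 x 45 mm. Origin: centre of its underside.
- saw_case: Bystander, loose, to be left where it is: orange blade case, 72 x 215 x 35 mm. Origin: centre of its underside.

How it is judged:
By the outcome, as a careful person would: the job done as asked, in the order asked, and still so for the second after the job is handed in, while the arm keeps its last pose, push and grip.
It also fails if it takes over 38 s, if anything falls off the work surface, if the arm or the gripper's body presses on something with over 40 N, if the wrist force passes 120 N, or if a joint passes its speed limit or range.

## Robot

A 7-joint arm with a two-finger parallel gripper is mounted at the origin on a cart in front of the work surface, level with it; the furniture and walls round the work are solid. World frame = base frame: x ahead of the robot, y to its left, z up, the work surface at z = 0. Lengths are in m, angles in rad, forces in N, time in s.
With the tool pointing down it reaches from about 0.425 to 0.95 m from the base axis. Payload 16.7 kg.
Tool frame: the origin (TCP) lies at the very end of the fingers, on their centre line; the grasp point (between the pads) lies robot.pinch_z behind it (robot.pinch_z is the distance from the TCP to the grasp point, in m); x points along the fingers, y is the direction in which the jaws open and shut, and the axes are right-handed (so a half turn about x gives the same grasp; the last joint's range is limited). The gripper opens to 94 mm and grips with 3 to 60 N. Pads are 16 mm wide; open, the fingers measure 119 mm over their backs; the gripper's body (75 mm by 177 mm) begins 78 mm behind the grasp point.
Start: joints at [1.175, 0.426, 0.074, 1.606, -0.034, 1.111, -0.067], TCP at [0.164, -0.655, 0.205] pointing down, gripper open.
Joint ranges: [-2.85, 2.85], [-0.5, 2.14], [-1.23, 1.37], [0.21, 2.46], [-1.02, 4.16], [0.16, 2.05], [-2.73, 2.73]. Speed limits (rad/s): [1.89, 1.89, 2.39, 2.39, 3.01, 3.01, 3.01].

## Interface

Orientations are given as a rotation vector (axis times angle).
In Python, from plant import robot gives the robot as it stands.
- The arm moves only by the tool drive_tool, never from a script. Its argument "plan" is one flat list of numbers, 7 for each row, row after row: the turn, a rotation vector about the tool's x, y, z in rad, then the shift along the tool's x, y, z in cm, then the opening, from -1 (shut) to 1 (fully open). In form: [ax, ay, az, dx, dy, dz, grip, ax, ay, az, dx, dy, dz, grip, ...]. A call has exactly 5 rows; each row is the pose to reach, as a shift and turn from the pose commanded when the call began, along the tool's axes at that moment; what a row does not reach only later rows make up. A row lasts 1/12 s, in which the tool goes at most 41.7 mm and 7.16 degrees, less where a joint would pass 70% of its speed; a pose out of reach is approached as far as the arm can. A call with a gripper value outside its range is refused whole. The fingers move at their own pace and stop on an object; the grip force is fixed at half the most. Time passes only in rows, so rows that repeat a pose let the fingers close, or fill a call up. It gives the time, the measured TCP pose, the force and the opening at its end, in the units of the state.
- robot.observe(): the state, without advancing time (a new reading comes with each control period).
- robot.camera(name): name is "side" or "top"; returns a dict with "image" (480x640x3 uint8, red, green, blue), "range_z" (480x640 float32, m along the optical axis (not along the pixel's ray), 0 where there is no reading), "intrinsics" (3x3 intrinsics, pixels), "xyz" and "orientation" of the camera in the world. Camera axes: x right, y down, z forward; pixel columns grow to the right and rows downward; lengths in m; the calibration is good to about 2 mm. A picture is of the moment at which its call begins.
- robot.sign_off(): hands the job in, once; it reports no verdict.
The state is a dict: "time_s": time; "joint_pos": joint angles; "joint_velocities": joint speeds; "joint_efforts": joint torques, N m; "position": TCP position; "tcp_rot": TCP orientation; "force": force on the tool from outside, world axes, zero at the start; "ft_torque": the same for the moment, N m; "finger_gap": finger opening in m.
Only numpy, scipy, OpenCV 4.12 (cv2) and the standard library are available. Lean on these libraries where they do the work, as an engineer would, in place of code of your own. Each camera call takes 0.05 s, during which the arm holds its last target.

## Working session

There is one attempt and no reset: what is moved stays moved. The work goes in short steps, Python scripts to look and compute and a tool call to move; the robot and the scene stay as the last step left them, time stands still between calls to the robot, and variables do not carry over. Pictures are saved under pics/ and viewed, and the job is handed in when it is done.

Besides the shell and the picture viewer there is one more tool, called by a JSON object that holds its "name" and its "arguments", one argument or row to a line. drive_tool: Moves the arm, as the interface text tells. Its arguments: {"type":"object","properties":{"plan":{"type":"array","items":{"type":"number"}}},"required":["plan"]}

```bash
ls; mkdir -p pics; cat > cap.py <<'E'
from plant import robot
import numpy as np, cv2, sys, pickle
def cap(tag):
    for n in ("top","side"):
        c=robot.camera(n); cv2.imwrite(f"pics/{n}_{tag}.png",c["image"][:,:,::-1]); pickle.dump(c,open(f"{n}_{tag}.pkl","wb"))
        print(n,c["xyz"],c["orientation"],c["intrinsics"])
E
python3 - <<'E'
from cap import *
cap("a"); print(robot.observe(), robot.pinch_z)
E
```

```text
pics
top [0.40742454 0.05923045 1.32196978] [-2.16051572  2.1649013  -0.11826322] [[478.71813268   0.         318.19180692]
 [  0.         478.71813268 242.86265385]
 [  0.           0.           1.        ]]
side [0.01772712 1.04286156 1.12890376] [-0.63493813  2.64924923 -1.14859903] [[570.44391065   0.         321.13579894]
 [  0.         570.44391065 236.71990703]
 [  0.           0.           1.        ]]
{'time_s': 0.1, 'joint_pos': array([ 1.17554004,  0.42669329,  0.07389769,  1.60658443, -0.03412483,
        1.11081301, -0.06714075]), 'joint_velocities': array([ 9.38492557e-04, -2.25820863e-03,  2.33324036e-04, -1.46002644e-04,
        1.50992586e-03,  3.55996695e-04,  5.63070335e-05]), 'joint_efforts': array([ 9.48214583e-03, -9.37465096e+01,  3.67763892e+00, -4.55040836e+01,
       -4.85097023e-02,  1.68105809e-02,  1.52365360e-04]), 'position': array([ 0.16406598, -0.65431544,  0.2048128 ]), 'tcp_rot': array([ 2.09111156,  0.25943018, -2.09160894]), 'force': array([ 0.1777687 , -0.35239949, -0.25007988]), 'ft_torque': array([-0.00444132,  0.07574538,  0.00328164]), 'finger_gap': 0.09377680344930278} 0.0188
```

View pics/top_a.png

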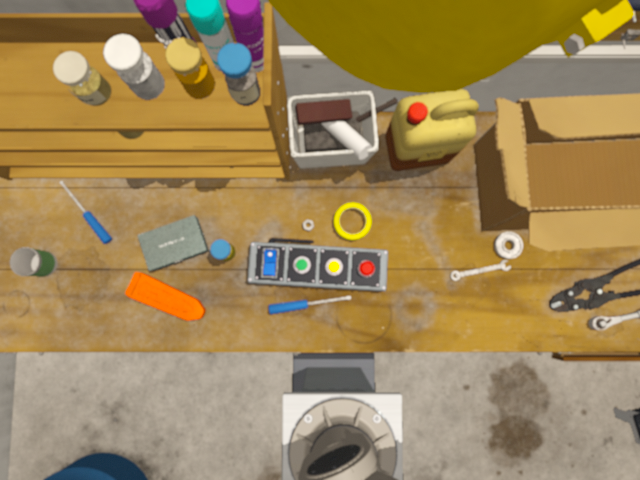

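View pics/side_a.png

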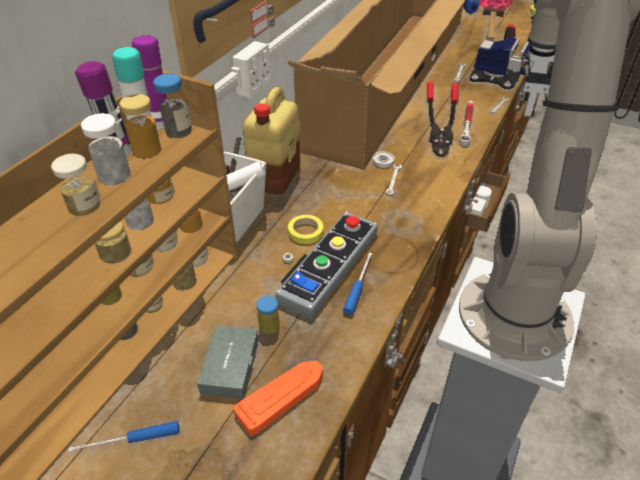

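The top view shows, left to right, the rocker (270,263) with its white dot at (270,255), green (302,265), yellow (334,267) and red (367,268). The side view shows the same order. Next I'll measure them in both views.

```bash
cat > meas.py <<'E'
import numpy as np, cv2, pickle
from scipy.spatial.transform import Rotation as R
def load(n,t): return pickle.load(open(f"{n}_{t}.pkl","rb"))
def ray(c,u,v):
    d=np.linalg.inv(c["intrinsics"])@np.array([u,v,1.]); return np.array(c["xyz"]),R.from_rotvec(c["orientation"]).as_matrix()@d
def onz(c,u,v,z):
    o,d=ray(c,u,v); return o+d*(z-o[2])/d[2]
def depthpt(c,u,v):
    o,d=ray(c,u,v); return o+d*c["range_z"][int(round(v)),int(round(u))]
E
python3 - <<'E'
from meas import *
H={'green':(50,80,67),'yellow':(25,33,67),'red':(0,6,78),'blue':(100,118,62)}
box={'top':(245,240,390,295),'side':(275,210,380,320)}
for n in ("top","side"):
    c=load(n,"a"); hsv=cv2.cvtColor(c["image"],cv2.COLOR_RGB2HSV)
    x0,y0,x1,y1=box[n]
    for k,(a,b,z) in H.items():
        m=cv2.inRange(hsv,(a,110,90 if k!='blue' else 60),(b,255,255))
        if k=='red': m|=cv2.inRange(hsv,(174,110,90),(180,255,255))
        M=np.zeros_like(m);M[y0:y1,x0:x1]=m[y0:y1,x0:x1]
        nn,l,s,ce=cv2.connectedComponentsWithStats(M)
        i=1+np.argmax(s[1:,4]); u,v=ce[i]
        print(n,k,s[i],ce[i].round(1),onz(c,u,v,z/1000).round(4),'depth',depthpt(c,u,v).round(4))
    m=cv2.inRange(hsv,(0,0,200),(180,60,255));
    M=np.zeros_like(m);M[y0:y1,x0:x1]=m[y0:y1,x0:x1]
    nn,l,s,ce=cv2.connectedComponentsWithStats(M)
    for i in range(1,nn):
        print('white',s[i],ce[i].round(1),onz(c,*ce[i],.07).round(4))
    im=c["image"][y0-5:y1+5,x0-5:x1+5]; k=5
    cv2.imwrite(f"pics/z_{n}.png",cv2.resize(im,None,fx=k,fy=k,interpolation=cv2.INTER_CUBIC)[:,:,::-1])
E
```

```text
top green [297 260  10  10  74] [301.3 264.4] [0.4915 0.1068 0.067 ] depth [0.4915 0.1068 0.0672]
top yellow [328 261  12  11  97] [333.7 266.2] [0.4865 0.0216 0.067 ] depth [0.4866 0.0216 0.0651]
top red [359 260  16  16 197] [366.7 267.7] [ 0.4817 -0.0637  0.078 ] depth [ 0.4816 -0.0635  0.0797]
top blue [263 250  13  26 265] [269.4 262.8] [0.4961 0.1909 0.062 ] depth [0.4961 0.1908 0.0623]
white [252 243   2   3   6] [252.5 244. ] [0.5453 0.2351 0.07  ]
white [315 250   1   1   1] [315. 250.] [0.5291 0.0707 0.07  ]
white [384 251   3   3   8] [385.1 252.1] [ 0.5231 -0.1134  0.07  ]
white [268 252   4   4  14] [269.5 253.7] [0.5195 0.1901 0.07  ]
white [347 252   1   1   1] [347. 252.] [ 0.5236 -0.0134  0.07  ]
white [295 257  15  16  83] [303.9 263.9] [0.4926 0.0998 0.07  ]
white [326 259  16  16  80] [334.1 266.1] [0.4867 0.0207 0.07  ]
white [296 269   1   1   1] [296. 269.] [0.4793 0.1204 0.07  ]
white [249 278   3   3   5] [250. 279.] [0.4534 0.2404 0.07  ]
white [345 282   1   2   2] [345.  282.5] [ 0.4438 -0.0075  0.07  ]
white [352 283   2   1   2] [352.5 283. ] [ 0.4425 -0
[... 756 characters left out ...]
e [356 242   1   1   1] [356. 242.] [0.4365 0.0108 0.07  ]
white [283 253  10   7  25] [287.9 256.3] [0.5729 0.1413 0.07  ]
white [368 253   4   6  13] [369.2 254.8] [0.3853 0.0396 0.07  ]
white [314 260   5   8  14] [315.2 263.5] [0.4972 0.1321 0.07  ]
white [320 260  10   8  19] [326.1 264.5] [0.4705 0.1227 0.07  ]
white [341 261   1   1   1] [341. 261.] [0.4416 0.0937 0.07  ]
white [360 260   8  20  31] [363.2 270. ] [0.3773 0.0971 0.07  ]
white [296 275   3   3   9] [297. 276.] [0.518  0.1921 0.07  ]
white [325 281   1   1   1] [325. 281.] [0.4472 0.1752 0.07  ]
white [277 291   3   1   3] [278. 291.] [0.5355 0.2575 0.07  ]
white [309 305   3   2   6] [310.  305.5] [0.4436 0.2628 0.07  ]
```

```bash
python3 - <<'E'
import cv2
for n in("top","side"): print(cv2.imread(f"pics/z_{n}.png").shape)
E
```

```text
(325, 775, 3)
(600, 575, 3)
```

View pics/z_top.png

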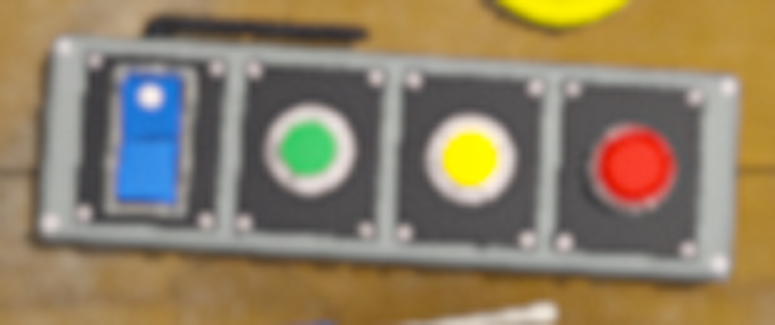

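View pics/z_side.png

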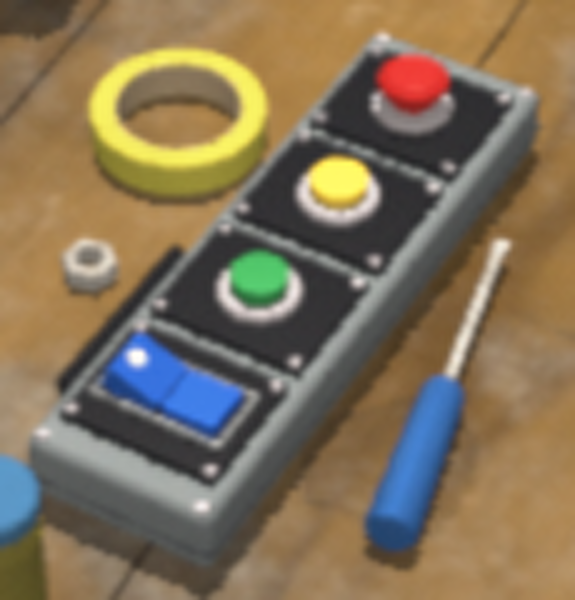

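```bash
python3 - <<'E'
from meas import *
from plant import robot
s=robot.observe(); Rm=R.from_rotvec(s["tcp_rot"]).as_matrix(); print("tool axes cols\n",Rm.round(3))
c=load("top","a"); z=c["range_z"]
v,u=np.mgrid[0:480,0:640]; d=np.stack([u,v,np.ones_like(u)],-1)@np.linalg.inv(c["intrinsics"]).T@R.from_rotvec(c["orientation"]).as_matrix().T
P=np.array(c["xyz"])+d*z[...,None]; P[z==0]=np.nan
print("max heights; rows x .25.. step .05, cols y .4 ... -.8 step .1")
for x in np.arange(.2,.8,.05):
    r=[]
    for y in np.arange(.4,-.85,-.1):
        k=(abs(P[...,0]-x)<.025)&(abs(P[...,1]-y)<.05)
        r.append("%.2f"%np.nanmax(P[...,2][k]) if k.any() else "--")
    print("%.2f"%x,*r)
print("dome",np.nanmin(P[:80,300:520,2]),[P[r,400].round(2) for r in(5,30,60,80)])
E
```

```text
tool axes cols
 [[-0.     0.243 -0.97 ]
 [ 0.001 -0.97  -0.243]
 [-1.    -0.001  0.   ]]
max heights; rows x .25.. step .05, cols y .4 ... -.8 step .1
0.20 -- -- -- -- -- -- -- -- -- -- 0.35 -- -0.33
0.25 0.01 0.01 0.01 0.01 0.01 0.01 0.01 0.01 0.01 0.01 0.01 0.01 0.01
0.30 0.01 0.01 0.01 0.01 0.01 0.01 0.01 0.01 0.01 0.01 0.01 0.03 0.01
0.35 0.04 0.01 0.03 0.03 0.01 0.01 0.01 0.01 0.01 0.01 0.04 0.04 0.03
0.40 0.04 0.01 0.03 0.04 0.02 0.04 0.01 0.01 0.01 0.01 0.04 0.04 0.03
0.45 0.04 0.04 0.07 0.06 0.08 0.09 0.01 0.02 0.01 0.01 0.04 0.04 0.03
0.50 0.05 0.10 0.07 0.08 1.17 1.14 0.01 0.01 0.30 0.29 0.29 0.03 0.03
0.55 0.05 0.10 0.08 1.10 1.14 1.14 0.01 0.01 0.31 0.31 0.31 0.01 0.01
0.60 0.05 0.01 0.01 1.07 0.99 0.03 0.01 0.38 0.35 0.32 0.32 -- --
0.65 0.05 0.01 0.01 0.01 0.03 0.03 0.01 0.38 0.34 0.01 0.01 0.01 0.01
0.70 0.01 0.01 0.01 0.01 0.01 0.01 0.01 0.38 0.34 0.01 0.01 0.01 0.01
0.75 0.43 0.43 0.53 0.53 0.19 0.24 0.25 0.38 0.37 0.37 0.37 0.02 0.01
0.80 0.55 0.55 0.56 0.54 0.19 0.30 0.30 0.38 0.35 0.36 0.36 0.01 0.01
dome 0.19023999771649458 [array([0.53, 0.03, 1.13]), array([0.53, 0.02, 1.12]), array([0.52, 0.02, 1.1 ]), array([0.53, 0.01, 1.07])]
```

```bash
cat > go.py <<'E'
# usage: python3 go.py x y z jawYawDeg  -> tool shift cm, turn about tool axes
import sys, numpy as np
from scipy.spatial.transform import Rotation as R
from plant import robot
s=robot.observe(); p=s["position"]; R0=R.from_rotvec(s["tcp_rot"])
print("t",round(s["time_s"],2),"q",s["joint_pos"].round(2),"F",s["force"].round(1),"p",p.round(4),"gap",round(s["finger_gap"],4))
a=np.radians(float(sys.argv[4])); X=np.array([0,0,-1.]);Y=np.array([np.cos(a),np.sin(a),0]);T=R.from_matrix(np.stack([X,Y,np.cross(X,Y)],1))
print("turn",(R0.inv()*T).as_rotvec().round(3),"shift cm",(R0.inv().apply(np.array(sys.argv[1:4],float)-p)*100).round(2), "dist",np.linalg.norm(np.array(sys.argv[1:4],float)-p).round(3))
E
python3 go.py .2 -.455 .2 -76
```

```text
t 0.1 q [ 1.18  0.43  0.07  1.61 -0.03  1.11 -0.07] F [ 0.2 -0.4 -0.3] p [ 0.1641 -0.6543  0.2048] gap 0.0938
turn [0.001 0.    0.001] shift cm [  0.5  -18.46  -8.33] dist 0.203
```

{"name": "drive_tool", "arguments": {
  "plan": [0,0,0,0,-3.7,-1.65,-1,0,0,0,0,-7.4,-3.3,-1,0,0,0,0,-11.1,-5,-1,0,0,0,0,-14.8,-6.7,-1,0,0,0,0,-18.5,-8.3,-1]
}}

```text
time_s: 0.52
position: [0.1997, -0.4529, 0.205]
tcp_rot: [2.091, 0.259, -2.091]
force: [0.7, -0.2, 0.1]
finger_gap: 0.0641
```

```bash
python3 go.py .34 -.3 .2 -80
```

```text
t 0.52 q [ 1.02  0.13  0.01  2.   -0.    1.01 -0.3 ] F [ 0.7 -0.2  0.1] p [ 0.1997 -0.4529  0.205 ] gap 0.0641
turn [0.071 0.    0.001] shift cm [  0.51 -11.41 -17.33] dist 0.208
```

{"name": "drive_tool", "arguments": {
  "plan": [0.014,0,0,0,-2.3,-3.4,-1,0.03,0,0,0,-4.6,-6.9,-1,0.042,0,0,0,-6.9,-10.4,-1,0.056,0,0,0,-9.2,-13.8,-1,0.07,0,0,0,-11.4,-17.3,-1]
}}

```text
time_s: 0.93
position: [0.3404, -0.3005, 0.2056]
tcp_rot: [2.13, 0.186, -2.13]
force: [0.2, -1.6, 0.1]
finger_gap: 0.0308
```

```bash
python3 go.py .45 -.12 .2 -86
```

```text
t 0.93 q [ 0.76  0.07 -0.18  2.07  0.02  1.   -0.83] F [ 0.2 -1.6  0.1] p [ 0.3404 -0.3005  0.2056] gap 0.0308
turn [ 0.105 -0.    -0.   ] shift cm [  0.56 -15.87 -13.93] dist 0.211
```

{"name": "drive_tool", "arguments": {
  "plan": [0.02,0,0,0,-3.1,-2.7,-1,0.04,0,0,0,-6.2,-5.5,-1,0.06,0,0,0,-9.3,-8.2,-1,0.08,0,0,0,-12.4,-11,-1,0.1,0,0,0,-15.5,-13.6,-1]
}}

```text
time_s: 1.35
position: [0.4473, -0.124, 0.2056]
tcp_rot: [2.184, 0.082, -2.183]
force: [0.8, -0.9, -0.2]
finger_gap: 0.0003
```

```bash
python3 go.py .49 .07 .16 -93.3
```

```text
t 1.35 q [ 0.49  0.1  -0.38  2.04  0.04  1.01 -1.41] F [ 0.8 -0.9 -0.2] p [ 0.4473 -0.124   0.2056] gap 0.0003
turn [ 0.132 -0.    -0.   ] shift cm [  4.56 -19.03  -5.71] dist 0.204
```

{"name": "drive_tool", "arguments": {
  "plan": [0.026,0,0,0.9,-3.8,-1.1,-1,0.052,0,0,1.8,-7.6,-2.3,-1,0.08,0,0,2.7,-11.4,-3.4,-1,0.106,0,0,3.6,-15.2,-4.6,-1,0.132,0,0,4.5,-19,-5.7,-1]
}}

```text
time_s: 1.77
position: [0.4891, 0.0696, 0.1601]
tcp_rot: [-2.192, 0.063, 2.192]
force: [1.4, -0.8, -0.1]
finger_gap: -0.0001
```

```bash
python3 go.py .5185 .1905 .1 -93.3
```

```text
t 1.77 q [ 0.19  0.22 -0.52  2.03  0.14  0.93 -2.03] F [ 1.4 -0.8 -0.1] p [0.4891 0.0696 0.1601] gap -0.0001
turn [-0. -0.  0.] shift cm [  6.01 -12.24  -2.24] dist 0.138
```

{"name": "drive_tool", "arguments": {
  "plan": [0,0,0,1,-3.5,-0.6,-1,0,0,0,2,-7,-1.2,-1,0,0,0,4,-10,-1.8,-1,0,0,0,6,-12.2,-2.2,-1,0,0,0,6,-12.2,-2.2,-1]
}}

```text
time_s: 2.18
position: [0.5162, 0.1928, 0.0971]
tcp_rot: [-2.19, 0.055, 2.199]
force: [-2.4, 0.2, -1.0]
finger_gap: 0.0006
```

```bash
python3 go.py .5185 .1905 .059 -93.3
python3 - <<'E'
from cap import *
cap("b")
import pickle
c=pickle.load(open("side_b.pkl","rb"))["image"]; cv2.imwrite("pics/zs_b.png",cv2.resize(c[200:330,250:400],None,fx=4,fy=4)[:,:,::-1])
E
```

```text
t 2.18 q [-0.04  0.4  -0.53  1.95  0.26  0.86 -2.33] F [-2.4  0.2 -1. ] p [0.5162 0.1928 0.0971] gap 0.0006
turn [0.006 0.004 0.001] shift cm [ 3.81  0.22 -0.25] dist 0.038
top [0.40742454 0.05923045 1.32196978] [-2.16051572  2.1649013  -0.11826322] [[478.71813268   0.         318.19180692]
 [  0.         478.71813268 242.86265385]
 [  0.           0.           1.        ]]
side [0.01772712 1.04286156 1.12890376] [-0.63493813  2.64924923 -1.14859903] [[570.44391065   0.         321.13579894]
 [  0.         570.44391065 236.71990703]
 [  0.           0.           1.        ]]
```

View pics/zs_b.png

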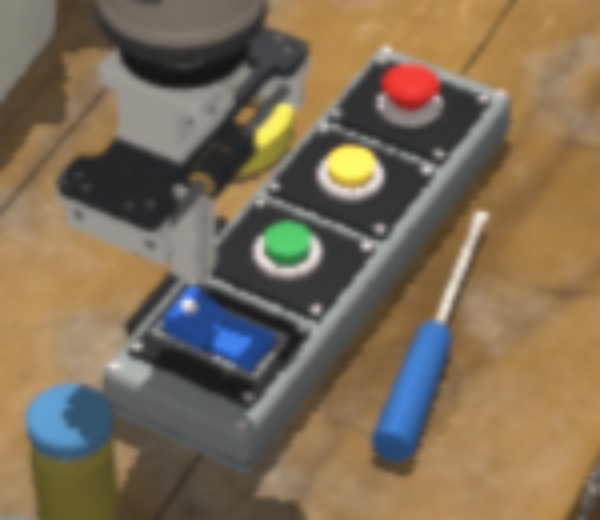

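View pics/top_b.png

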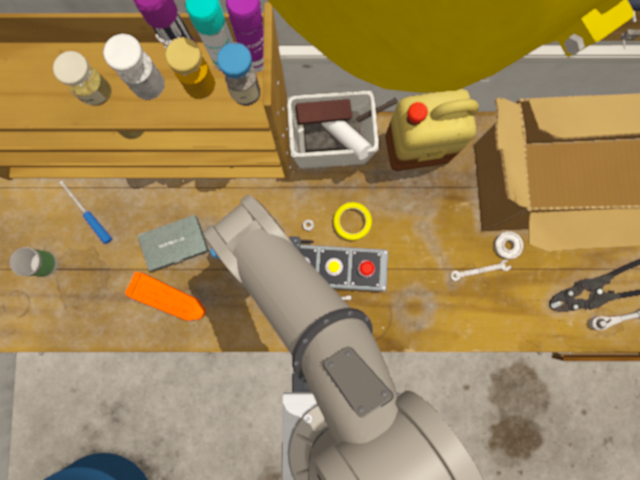

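The closed tip hangs above the rocker's far half (tip at about (195,280) in the zoomed side view). The driver, jar and tape haven't moved.

```bash
python3 go.py .5185 .1905 .06 -93.3
```

```text
t 2.28 q [-0.03  0.4  -0.53  1.96  0.26  0.86 -2.33] F [-0.9 -1.  -0.6] p [0.517  0.189  0.0995] gap 0.0007
turn [ 0.003  0.002 -0.   ] shift cm [ 3.95 -0.16 -0.15] dist 0.04
```

{"name": "drive_tool", "arguments": {
  "plan": [0,0,0,2,0,0,-1,0,0,0,3,0,0,-1,0,0,0,3.7,0,0,-1,0,0,0,4.1,0,0,-1,0,0,0,4.1,0,0,-1]
}}

```text
time_s: 2.7
position: [0.5181, 0.1874, 0.0595]
tcp_rot: [-2.193, 0.063, 2.193]
force: [-0.7, 0.6, 0.1]
finger_gap: 0.0
```

```bash
python3 go.py .5185 .1905 .06 -93.3
```

```text
t 2.7 q [-0.05  0.45 -0.51  1.98  0.31  0.78 -2.36] F [-0.7  0.6  0.1] p [0.5181 0.1874 0.0595] gap 0.0
turn [ 0.    -0.    -0.001] shift cm [-0.05 -0.31 -0.02] dist 0.003
```

{"name": "drive_tool", "arguments": {
  "plan": [0,0,0,0.1,-0.2,0,-1,0,0,0,0.2,-0.2,0,-1,0,0,0,0.3,-0.2,0,-1,0,0,0,0.3,-0.2,0,-1,0,0,0,0.3,-0.2,0,-1]
}}

```text
time_s: 3.12
position: [0.5184, 0.1891, 0.0586]
tcp_rot: [-2.195, 0.065, 2.192]
force: [-10.8, -10.6, 37.8]
finger_gap: 0.0004
```

```bash
python3 go.py .5185 .1905 .06 -93.3
```

```text
t 3.12 q [-0.06  0.45 -0.5   1.98  0.31  0.78 -2.37] F [-10.8 -10.6  37.8] p [0.5184 0.1891 0.0586] gap 0.0004
turn [ 0.    -0.001 -0.002] shift cm [-0.14 -0.14 -0.  ] dist 0.002
```

Firm stop at 58.6 mm with 38 N of force, which matches "on" (59 mm). I'll lift and check by eye.

{"name": "drive_tool", "arguments": {
  "plan": [0,0,0,-1.5,0,0,-1,0,0,0,-4.5,0,0,-1,0,0,0,-5.5,3,0.7,-1,0,0,0,-5.5,6.5,1.6,-1,0,0,0,-5.5,9,2.5,-1]
}}

```text
time_s: 3.53
position: [0.4879, 0.0999, 0.1125]
tcp_rot: [-2.194, 0.063, 2.191]
force: [0.4, 0.2, -0.6]
finger_gap: 0.0004
```

```bash
python3 - <<'E'
from cap import *
c=robot.camera("side")["image"]; cv2.imwrite("pics/zs_c.png",cv2.resize(c[200:330,250:400],None,fx=4,fy=4)[:,:,::-1])
E
python3 go.py .4866 .0216 .085 -93.3
```

```text
t 3.58 q [ 0.13  0.29 -0.53  2.07  0.2   0.83 -2.15] F [-0.7 -6.  -0.6] p [0.4857 0.0953 0.1117] gap 0.0
turn [-0.003  0.001 -0.003] shift cm [ 2.69  7.34 -0.53] dist 0.078
```

View pics/zs_c.png

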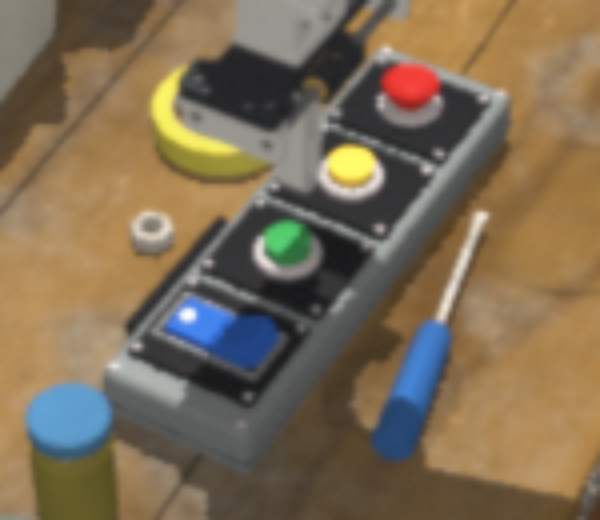

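The far half with its dot (187,315) now lies level and the near half stands up, so the rocker is on. Next is yellow.

{"name": "drive_tool", "arguments": {
  "plan": [0,0,0,0,3,-0.2,-1,0,0,0,0.5,5.5,-0.4,-1,0,0,0,1.5,7.4,-0.5,-1,0,0,0,2.2,7.4,-0.5,-1,0,0,0,2.2,7.4,-0.5,-1]
}}

```text
time_s: 4.0
position: [0.4882, 0.0268, 0.0887]
tcp_rot: [-2.19, 0.064, 2.193]
force: [-0.2, -0.1, 0.4]
finger_gap: 0.0008
```

```bash
python3 go.py .4866 .0216 .06 -93.3
```

```text
t 4.0 q [ 0.24  0.31 -0.49  2.1   0.21  0.78 -2.01] F [-0.2 -0.1  0.4] p [0.4882 0.0268 0.0887] gap 0.0008
turn [-0.001  0.001 -0.   ] shift cm [2.87 0.52 0.12] dist 0.029
```

{"name": "drive_tool", "arguments": {
  "plan": [0,0,0,0,0.5,0.1,-1,0,0,0,1.3,0.5,0.1,-1,0,0,0,2.3,0.5,0.1,-1,0,0,0,2.8,0.5,0.1,-1,0,0,0,2.8,0.5,0.1,-1]
}}

```text
time_s: 4.42
position: [0.4872, 0.0234, 0.0608]
tcp_rot: [-2.192, 0.06, 2.195]
force: [0.3, -0.2, -0.1]
finger_gap: 0.0003
```

```bash
python3 go.py .4866 .0216 .06 -93.3
```

```text
t 4.42 q [ 0.23  0.36 -0.48  2.12  0.24  0.72 -2.03] F [ 0.3 -0.2 -0.1] p [0.4872 0.0234 0.0608] gap 0.0003
turn [0.002 0.001 0.   ] shift cm [0.08 0.18 0.05] dist 0.002
```

{"name": "drive_tool", "arguments": {
  "plan": [0,0,0,0.1,0,0,-1,0,0,0,0.2,0,0,-1,0,0,0,0.25,0,0,-1,0,0,0,0.25,0,0,-1,0,0,0,0.25,0,0,-1]
}}

```text
time_s: 4.83
position: [0.4877, 0.0232, 0.0601]
tcp_rot: [-2.194, 0.061, 2.193]
force: [-6.3, 1.8, 19.1]
finger_gap: 0.0006
```

```bash
python3 go.py .4866 .0216 .06 -93.3
```

```text
t 4.83 q [ 0.23  0.36 -0.48  2.12  0.25  0.72 -2.04] F [-6.3  1.8 19.1] p [0.4877 0.0232 0.0601] gap 0.0006
turn [ 0.002 -0.001 -0.   ] shift cm [0.01 0.17 0.1 ] dist 0.002
```

Yellow is hard against its stop: 60.1 mm with 19 N. I'll lift, go above green and look.

{"name": "drive_tool", "arguments": {
  "plan": [0,0,0,-1.5,0,0,-1,0,0,0,-4,0,0,-1,0,0,0,-4.5,-3,0,-1,0,0,0,-4.5,-6,0,-1,0,0,0,-4,-8.1,0,-1]
}}

```text
time_s: 5.25
position: [0.4931, 0.106, 0.1009]
tcp_rot: [-2.196, 0.06, 2.189]
force: [0.3, 0.3, -0.3]
finger_gap: 0.0006
```

```bash
python3 - <<'E'
from cap import *
from meas import *
d=robot.camera("side"); c=d["image"]; cv2.imwrite("pics/zs_d.png",cv2.resize(c[200:330,250:400],None,fx=4,fy=4)[:,:,::-1])
a=load("side","a")
for D in(a,d):
    print([depthpt(D,*q).round(4) for q in((337,241),(338,242),(339,241))])
E
python3 go.py .4912 .1072 .085 -93.3
```

```text
[array([0.4849, 0.0278, 0.0672]), array([0.4814, 0.0287, 0.0657]), array([0.4797, 0.0263, 0.0681])]
[array([0.4887, 0.0197, 0.0587]), array([0.4844, 0.0223, 0.059 ]), array([0.484 , 0.0168, 0.0582])]
t 5.3 q [ 0.11  0.32 -0.53  2.06  0.22  0.81 -2.18] F [-0.4  5.1 -1.5] p [0.4924 0.1096 0.0996] gap 0.0006
turn [ 0.005 -0.002  0.003] shift cm [1.46 0.25 0.11] dist 0.015
```

View pics/zs_d.png

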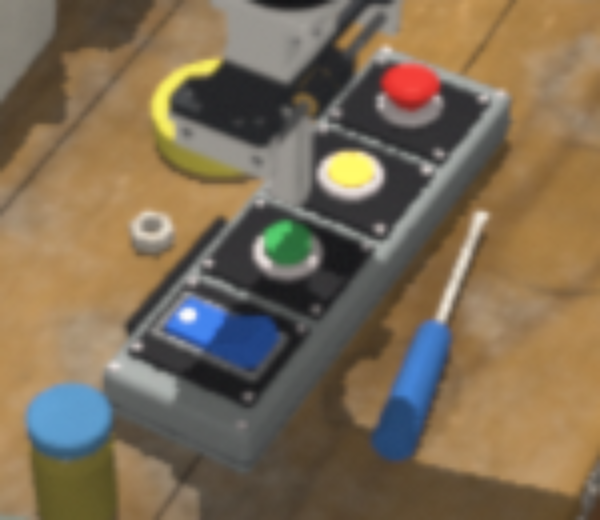

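Yellow is now flush with its bezel at (350,175), at about 59 mm where it was 67 mm, and the rocker is still on. Now green.

{"name": "drive_tool", "arguments": {
  "plan": [0,0,0,0.5,0.2,0.1,-1,0,0,0,1.5,0.2,0.1,-1,0,0,0,2.7,0.2,0.1,-1,0,0,0,3.8,0.2,0.1,-1,0,0,0,3.8,0.2,0.1,-1]
}}

```text
time_s: 5.72
position: [0.491, 0.1006, 0.0599]
tcp_rot: [-2.192, 0.064, 2.193]
force: [-4.4, -4.5, 19.6]
finger_gap: 0.0003
```

```bash
python3 go.py .4912 .1072 .06 -93.3
```

```text
t 5.72 q [ 0.09  0.38 -0.5   2.09  0.27  0.73 -2.21] F [-4.4 -4.5 19.6] p [0.491  0.1006 0.0599] gap 0.0003
turn [-0.     0.001 -0.001] shift cm [-0.01 -0.66  0.02] dist 0.007
```

It's down at the stop (59.9 mm, 19.6 N), but 6 mm off centre. I'll slide to the centre while still pressing.

{"name": "drive_tool", "arguments": {
  "plan": [0,0,0,0,-0.2,0,-1,0,0,0,0,-0.4,0,-1,0,0,0,0,-0.6,0,-1,0,0,0,0,-0.6,0,-1,0,0,0,0,-0.6,0,-1]
}}

```text
time_s: 6.13
position: [0.4913, 0.1059, 0.0602]
tcp_rot: [-2.192, 0.065, 2.193]
force: [-1.6, -5.5, 9.6]
finger_gap: 0.0007
```

```bash
python3 go.py .4912 .1072 .06 -93.3
```

```text
t 6.13 q [ 0.08  0.38 -0.5   2.09  0.27  0.74 -2.22] F [-1.6 -5.5  9.6] p [0.4913 0.1059 0.0602] gap 0.0007
turn [-0.     0.001 -0.002] shift cm [ 0.02 -0.13  0.02] dist 0.001
```

Centred to within about 1.5 mm. I'll add a little push for margin (1 mm more on the command), let it settle and check.

{"name": "drive_tool", "arguments": {
  "plan": [0,0,0,0.05,0,0,-1,0,0,0,0.1,0,0,-1,0,0,0,0.1,0,0,-1,0,0,0,0.1,0,0,-1,0,0,0,0.1,0,0,-1]
}}

```text
time_s: 6.55
position: [0.4913, 0.1059, 0.0598]
tcp_rot: [-2.192, 0.066, 2.193]
force: [-5.1, -7.0, 24.6]
finger_gap: 0.0005
```

{"name": "drive_tool", "arguments": {
  "plan": [0,0,0,0,0,0,-1,0,0,0,0,0,0,-1,0,0,0,0,0,0,-1,0,0,0,0,0,0,-1,0,0,0,0,0,0,-1]
}}

```text
time_s: 6.97
position: [0.4913, 0.1059, 0.0599]
tcp_rot: [-2.192, 0.066, 2.193]
force: [-5.3, -6.1, 24.4]
finger_gap: 0.0004
```

```bash
python3 go.py .4912 .1072 .06 -93.3; python3 - <<'E'
from cap import *
d=robot.camera("side"); c=d["image"]; cv2.imwrite("pics/zs_e.png",cv2.resize(c[200:330,250:400],None,fx=4,fy=4)[:,:,::-1])
E
python3 go.py .4912 .1072 .06 -93.3
```

```text
t 6.97 q [ 0.08  0.38 -0.5   2.09  0.27  0.73 -2.22] F [-5.3 -6.1 24.4] p [0.4913 0.1059 0.0599] gap 0.0004
turn [-0.001  0.    -0.002] shift cm [-0.01 -0.13  0.02] dist 0.001
t 7.02 q [ 0.08  0.38 -0.5   2.09  0.27  0.73 -2.22] F [-5.7 -7.4 24.9] p [0.4913 0.1059 0.0598] gap -0.0001
turn [-0.001  0.    -0.002] shift cm [-0.02 -0.13  0.02] dist 0.001
```

View pics/zs_e.png

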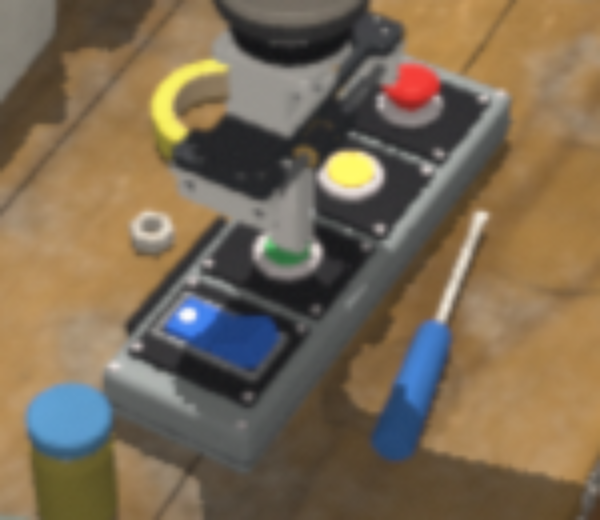

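The tip holds green flush with its bezel at (288,255), yellow is in at (350,175), the rocker is on, red is out, and nothing nearby has moved. I'm handing it in.

```bash
python3 -c "
from plant import robot
print(robot.sign_off())"
```

```text
the job is handed in; nothing more can be done
None
```

The job is handed in, at about 7 s of the 38 s allowed, with the arm still holding the green button down. I pressed the three controls in the order asked, with the closed fingertips.

- **Rocker:** I pressed the far end to a firm stop at 58.6 mm with 38 N. The picture afterwards showed the far half level.
- **Yellow:** I pressed it to its stop at 60.1 mm with 19 N. Depth afterwards read about 59 mm (67 mm before the press), and it stayed in.
- **Green:** It is held at 59.9 mm with a steady 24 N, well above the 4.5 N it needs. The first touch was about 6.6 mm off centre, so I slid to within 1.5 mm while still pressing.

In the last side view the red button was out, and the tape, nut, driver and jar nearby were where they started. That view did not cover the spanner and the two cases, but the arm did not go near them.

No check failed. The only difference was that the arm settled 1–6 mm off its target sideways after quick moves. I corrected this at yellow and green. The rocker press stayed within 3 mm of its point.

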